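# Slide the full bottle carrier back into its place

### The job

Clear the bench in front of you: push the heavy carrier with the two full bottles back into the gap between the block heater and the magnetic stirrer, until it stands square against the trunking along the back of the bench, in the middle of the gap with a finger's width free on both sides. It is top-heavy and must not rock, so push it low down near its base, do not lift it and do not touch its handle. Leave the other loose things where they are.

Things in the scene. Friction and masses are not known exactly. Their poses are not given: they have to be found in the camera images.
- carrier: Grey bottle carrier holding two amber 500 ml bottles, all one piece, about 1.9 kg. Origin: centre of underside. Below, a tray with flat upright walls, 104 mm in x, 204 in y, 70 high; above it bottles (86 mm across, axes at y = +-50) to 181 mm and a centre post to 216 mm. A long side faces about -x. It slides on the bench (friction about 0.6); pushed above 75 mm on a long side it may tip.
- handle: Carrying handle of the carrier, a bar 22 mm thick and 120 mm long along the carrier's y. Origin: its centre, 224 mm above the underside of the carrier. Not to be touched.
- bay (a point): Point on the bench where the centre of the carrier's underside belongs: middle of the 284 mm wide gap between heater and magnetic stirrer (40 mm free on either side of the carrier), 52 mm in front of the trunking, so that the carrier's far long side touches the trunking. x points at the trunking, y along it.
- trunking: Fixed white service trunking with sockets, right across the back of the bench, 85 mm high. Origin: on the bench at the foot of its front face, which lies in its y-z plane and looks to -x.
- heater: Fixed white block heater, left of the gap (+y), 120 mm in x, 150 mm in y, 67 mm high. Origin: centre of its underside; its back is 2 mm from the trunking.
- stirrer: Fixed compact magnetic stirrer with a round steel plate, right of the gap (-y), 120 mm in x, 140 mm in y, 52 mm high (a knob stands 10 mm out in front). Origin: centre of its underside; its back is 2 mm from the trunking.
- flask_a: Loose culture flask lying flat near the heater, 145 mm long, 82 mm wide, 36 mm high, cap to its -x. Origin: on its underside, 15 mm from the middle of its flat body towards the cap. Leave alone.
- flask_b: Loose culture flask like flask_a, left front. Leave alone.
- dishes: Loose stack of two culture dishes, 90 mm across, 32 mm high, near the magnetic stirrer. Origin: centre of the underside. Leave alone.
- tip_box: Loose pipette tip box, 82 mm in x, 120 mm in y, 58 mm high, right front. Origin: centre of the underside. Leave alone.
- tube_rack: Loose white rack with capped tubes, 100 mm in x, 190 mm in y, 113 mm high, far right. Origin: centre of the underside. Leave alone.
- reagent: Loose small white bottle, 60 mm across, 125 mm high, far left. Origin: centre of the underside. Leave alone.
- pen: Loose pale grey marker pen lying on the bench to the left, 128 mm long along its x, 15 mm high. Origin: on the bench under its middle. Leave alone.

How it is judged:
By the outcome, as a careful person would: the job done as asked, in the order asked, and still so for the second after the job is handed in, with the robot touching nothing.
It also fails if it takes over 61 s, if anything falls off the work surface, if the arm or the gripper's body presses on something with over 40 N, if the wrist force passes 120 N, or if a joint passes its speed limit or range.

### The arm

A 6-joint arm with a two-finger parallel gripper is mounted at the origin on the work surface. World frame = base frame: x ahead of the robot, y to its left, z up, the work surface at z = 0. Lengths are in m, angles in rad, forces in N, time in s.
With the tool pointing down it reaches from about 0.35 to 0.85 m from the base axis. Payload 8.1 kg.
Tool frame: the origin (TCP) lies between the finger pads; the fingertips stand 22 mm ahead of it and the grasp point (between the pads) lies 3 mm ahead of it; z points along the fingers, y is the line along which they close (so a half turn about z gives the same grasp; the last joint's range is limited). The gripper opens to 93 mm and grips with 3 to 60 N. Pads are 15 mm wide; open, the fingers measure 128 mm over their backs; the gripper's body (75 mm by 188 mm) begins 65 mm behind the grasp point.
Start: joints at [-1.423, 0.13, 1.488, -0, 1.523, -0.085], TCP at [0.138, -0.584, 0.203] pointing down, gripper open.
Joint ranges: [-2.96, 2.96], [-0.89, 2.26], [0.02, 2.5], [-1.34, 4.48], [0, 2.73], [-2.66, 2.66]. Speed limits (rad/s): [2.39, 2.39, 2.79, 3.14, 3.14, 3.14].

### API

Orientations are given as a rotation vector (axis times angle).
In Python, from cell import env gives the robot as it stands.
- The arm moves only by the tool play_rows, never from a script. Its argument "targets" is a list of rows, each an object with "offset": the shift along the tool's x, y, z in m, a list of three; "rotation": the turn, a rotation vector about the tool's x, y, z in degrees, a list of three; "fingers": the opening, from -1 (shut) to 1 (fully open). A call has 1 to 20 rows; each row is the pose to reach, as a shift and turn from the pose commanded when the call began, along the tool's axes at that moment; what a row does not reach only later rows make up. A row lasts 1/10 s, in which the tool goes at most 50 mm and 8.59 degrees, less where a joint would pass 70% of its speed; a pose out of reach is approached as far as the arm can. A call with a gripper value outside its range is refused whole. The fingers move at their own pace and stop on an object; the grip force is fixed at half the most. Time passes only in rows, so rows that repeat a pose let the fingers close. It gives the time, the measured TCP pose, the force, the opening and the grip force at its end, in the units of the state.
- env.sense(): the state, without advancing time (a new reading comes with each control period).
- env.camera(name): name is "side" or "top" or "wrist"; returns the picture (400x640x3 uint8, blue, green, red); there is no depth.
- env.get_calibration(name): a dict with "fx", "fy", "cx", "cy" (pixels), "T" (4x4, takes a point from camera to world coordinates). Camera axes: x right, y down, z forward; pixel columns grow to the right and rows downward; lengths in m; the calibration is good to about 2 mm. The wrist camera is an equidistant fisheye: a pixel r from the principal point sees the ray r / f radians off the axis. A picture is of the moment at which its call begins: read the wrist's pose just before it. get_calibration takes no time and is no camera call; for the wrist camera it gives the pose at the moment of the call.
- env.sign_off(): hands the job in; it is judged then, once.
Trained networks look in the newest picture that a camera, given by its name, has taken for a name from the list of things; names that differ only in an ending like _2 or _b are one class to them, and where a whole thing is asked for, a point or a joint stands for the part that bears it (a point fixed in the world has none). Each returns a list of dicts, best first, with "confidence" (0 to 1); they miss things now and then, are a little off and sometimes report something else, mostly with a low value. They report only what shows in the picture. A call takes as long as a camera call.
- env.outline_of(camera, name): "pixels" (400x640 bool, what is visible of it) and "centre" ([column, row] in pixels, amid what is visible of it).
- env.tip_of(camera, name): "centre" ([column, row] in pixels: a listed point, or the origin of a listed thing).
The state is a dict: "clock": time; "joint_pos": joint angles; "qvel": joint speeds; "tau": joint torques, N m; "position": TCP position; "tcp_rot": TCP orientation; "ft_force": force on the tool from outside, world axes, zero at the start; "ft_torque": the same for the moment, N m; "gripper_width": opening from 0.0 (shut) to 1.0 (fully open); "finger_force": force on a finger pad.
Only numpy, scipy, OpenCV 4.12 (cv2) and the standard library are available. Lean on these libraries where they do the work, as an engineer would, in place of code of your own. Each camera call takes 0.05 s, during which the arm holds its last target. There are 200 camera calls.

## Working session

There is one attempt and no reset: what is moved stays moved. The work goes in short steps, Python scripts to look and compute and a tool call to move; the robot and the scene stay as the last step left them, time stands still between calls to the robot, and variables do not carry over. Pictures are saved under pics/ and viewed, at most 10 in all, crops included, and the job is handed in when it is done.

Besides the shell and the picture viewer there is one more tool, called after "Emit:" as name(argument=value, ...) on one line, values as JSON. play_rows: Moves the arm, as the interface text tells. Its arguments: {"type":"object","properties":{"targets":{"type":"array","items":{"type":"object","properties":{"offset":{"type":"array","items":{"type":"number"}},"rotation":{"type":"array","items":{"type":"number"}},"fingers":{"type":"number"}}}}},"required":["targets"]}

```bash
mkdir -p pics
cat > h.py <<'E'
import numpy as np, cv2
from cell import env
from scipy.spatial.transform import Rotation as R
def ray(cam,px,z):
    c=env.get_calibration(cam);T=np.array(c["T"])
    d=T[:3,:3]@np.array([(px[0]-c["cx"])/c["fx"],(px[1]-c["cy"])/c["fy"],1.])
    o=T[:3,3];return o+d*(z-o[2])/d[2]
def proj(cam,p):
    c=env.get_calibration(cam);T=np.array(c["T"])
    q=T[:3,:3].T@(np.array(p)-T[:3,3]);return np.array([c["fx"]*q[0]/q[2]+c["cx"],c["fy"]*q[1]/q[2]+c["cy"]])
E
python3 - <<'E'
from h import *
np.set_printoptions(precision=3,suppress=True)
s=env.sense();print(s["position"],s["tcp_rot"],s["ft_force"])
for cam in("top","side"):
    cv2.imwrite(f"pics/{cam}0.png",env.camera(cam));c=env.get_calibration(cam);print(cam,c["fx"],np.array(c["T"]))
    for n,z in [("carrier",0),("handle",.224),("bay",0),("trunking",0),("heater",0),("stirrer",0),("flask_a",0),("dishes",0),("tip_box",0),("tube_rack",0),("reagent",0),("pen",0)]:
        print(n,[(np.round(t["centre"]),round(t["confidence"],2),ray(cam,t["centre"],z)[:2]) for t in env.tip_of(cam,n)[:3]])
E
```

```text
[ 0.138 -0.583  0.202] [-3.119 -0.365  0.   ] [-0.575 -0.115  0.473]
top 388.1122473993313 [[ 0.021 -0.995  0.094  0.398]
 [-1.    -0.022 -0.013  0.008]
 [ 0.015 -0.094 -0.995  1.676]
 [ 0.     0.     0.     1.   ]]
carrier [(array([321., 191.]), 0.68, array([ 0.576, -0.023]))]
handle [(array([323., 189.]), 0.75, array([ 0.562, -0.026]))]
bay []
trunking [(array([318., 143.]), 0.93, array([ 0.788, -0.005]))]
heater [(array([284., 156.]), 0.88, array([0.728, 0.143])), (array([322., 191.]), 0.64, array([ 0.576, -0.029]))]
stirrer [(array([378., 159.]), 0.7, array([ 0.724, -0.272])), (array([321., 194.]), 0.62, array([ 0.566, -0.025]))]
flask_a [(array([246., 191.]), 0.72, array([0.57 , 0.302])), (array([230., 248.]), 0.69, array([0.324, 0.363]))]
dishes [(array([414., 193.]), 0.54, array([ 0.579, -0.43 ])), (array([231., 249.]), 0.16, array([0.32 , 0.357]))]
tip_box [(array([409., 255.]), 0.65, array([ 0.308, -0.405])), (array([244., 191.]), 0.5, array([0.57 , 0.309])), (array([413., 192.]), 0.18, array([ 0.581, -0.423]))]
tube_rack [(array([454., 221.]), 0.97, array([ 0.457, -0.602]))
[... 725 characters left out ...]
58]))]
stirrer [(array([324., 200.]), 0.79, array([ 0.722, -0.254]))]
flask_a [(array([324., 334.]), 0.93, array([0.311, 0.358])), (array([258., 283.]), 0.83, array([0.587, 0.3  ]))]
dishes [(array([368., 189.]), 0.84, array([ 0.616, -0.444])), (array([323., 335.]), 0.61, array([0.313, 0.363]))]
tip_box [(array([370., 192.]), 0.66, array([ 0.597, -0.422])), (array([432., 212.]), 0.61, array([ 0.319, -0.415]))]
tube_rack [(array([416., 186.]), 0.91, array([ 0.46, -0.59]))]
reagent [(array([202., 365.]), 0.76, array([0.494, 0.602])), (array([324., 235.]), 0.73, array([ 0.572, -0.03 ]))]
pen [(array([271., 326.]), 0.78, array([0.441, 0.415])), (array([324., 333.]), 0.23, array([0.315, 0.357]))]
```

Run:
```python
import cv2
a=cv2.imread("pics/top0.png")[115:275,200:480];cv2.imwrite("pics/topc.png",cv2.resize(a,None,fx=2.85,fy=2.85,interpolation=cv2.INTER_CUBIC))
a=cv2.imread("pics/side0.png")[130:350,180:470];cv2.imwrite("pics/sidec.png",cv2.resize(a,None,fx=2.7,fy=2.7,interpolation=cv2.INTER_CUBIC))
```

```text
(no output)
```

View pics/topc.png

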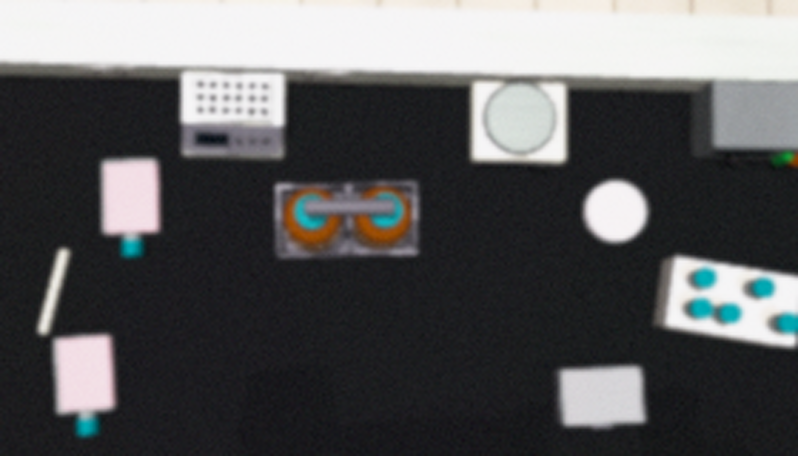

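View pics/sidec.png

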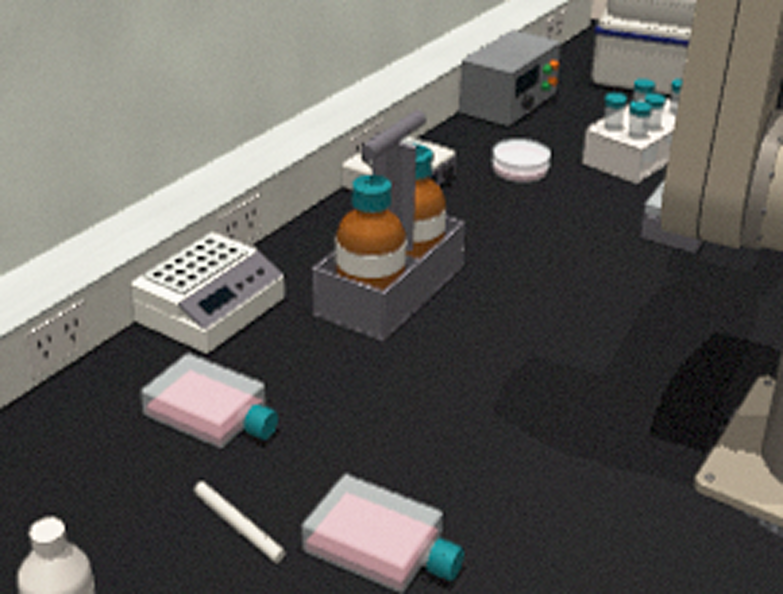

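The top picture shows the carrier (crop corners about (277,183), (418,181), (417,256), (276,258)) in front of the gap between the heater (181..285) and the stirrer (471..567). The side view confirms it is upright with its long side facing the robot.

Run:
```python
from h import *
np.set_printoptions(precision=4,suppress=True)
C=lambda x,y:(200+(x+.5)/2.85-.5,115+(y+.5)/2.85-.5)
for n,z,ps in [("carrier rim .07",.07,[(277,183),(418,181),(417,256),(276,258)]),("heater top",.067,[(181,72),(285,74),(285,124)]),("heater base front",0,[(182,157),(285,157)]),("stir top",.052,[(471,81),(567,82),(567,162),(471,162)]),("trunk top",.085,[(5,64),(400,72),(795,81)]),("trunk foot",0,[(5,75),(400,83),(690,92)])]:
    print(n);[print("  ",ray("top",C(*p),z)) for p in ps]
env.camera("top")
for n,z in [("carrier",.07),("heater",.067),("stirrer",.052),("trunking",.085)]:
    o=env.outline_of("top",n)
    for k in o[:1]:
        m=k["pixels"].astype(np.uint8);r=cv2.minAreaRect(np.argwhere(m)[:,::-1].astype(np.float32))
        b=cv2.boxPoints(r);print(n,k["confidence"],m.sum(),[ray("top",p,z)[:2] for p in b])
```

```text
carrier rim .07
   [0.6179 0.0801 0.07  ]
   [ 0.6256 -0.1263  0.07  ]
   [ 0.5154 -0.1264  0.07  ]
   [0.508  0.0787 0.07  ]
heater top
   [0.7805 0.2264 0.067 ]
   [0.7812 0.0727 0.067 ]
   [0.7063 0.0708 0.067 ]
heater base front
   [0.6642 0.2294 0.    ]
   [0.6679 0.0721 0.    ]
stir top
   [ 0.781  -0.2051  0.052 ]
   [ 0.783  -0.3491  0.052 ]
   [ 0.6618 -0.3493  0.052 ]
   [ 0.6585 -0.2062  0.052 ]
trunk top
   [0.7818 0.4805 0.085 ]
   [ 0.7841 -0.0963  0.085 ]
   [ 0.7848 -0.6786  0.085 ]
trunk foot
   [0.7851 0.5049 0.    ]
   [ 0.7874 -0.1022  0.    ]
   [ 0.7842 -0.5515  0.    ]
heater 0.63 1093 [array([0.7845, 0.2273]), array([0.7883, 0.0715]), array([0.6562, 0.0682]), array([0.6526, 0.2227])]
stirrer 0.58 930 [array([ 0.777 , -0.2054]), array([ 0.7804, -0.3422]), array([ 0.6553, -0.3424]), array([ 0.6522, -0.2066])]
trunking 0.89 13104 [array([0.7674, 1.0977]), array([0.8822, 1.1047]), array([ 0.8827, -1.1058]), array([ 0.7659, -1.098 ])]
```

```bash
cat >> h.py <<'E'
def target(p,tilt=0.,yaw=0.):
    t=np.radians(tilt);s,c=np.sin(t),np.cos(t)
    G=R.from_euler("z",yaw,degrees=True)*R.from_matrix([[c,0,s],[0,-1,0],[s,0,-c]])
    S=env.sense();A=R.from_rotvec(S["tcp_rot"])
    print("off",(A.inv().apply(np.array(p)-S["position"])).round(4),"rot",np.degrees((A.inv()*G).as_rotvec()).round(2))
E
python3 -c "
from h import *
target([.42,-.013,.2]);target([.35,-.25,.2])"
```

```text
off [ 0.4056 -0.4905  0.0034] rot [ 0.   -0.   13.34]
off [ 0.2829 -0.276   0.0034] rot [ 0.   -0.   13.34]
```

Emit:
play_rows(targets=[{"offset": [0.04,-0.04,0],"rotation": [0,0,3],"fingers": 1},{"offset": [0.07,-0.07,0],"rotation": [0,0,6],"fingers": 1},{"offset": [0.105,-0.105,0],"rotation": [0,0,9],"fingers": 1},{"offset": [0.14,-0.14,0],"rotation": [0,0,13.3],"fingers": 1},{"offset": [0.175,-0.17,0],"rotation": [0,0,13.3],"fingers": 1},{"offset": [0.21,-0.205,0],"rotation": [0,0,13.3],"fingers": 1},{"offset": [0.245,-0.24,0],"rotation": [0,0,13.3],"fingers": 1},{"offset": [0.283,-0.276,0],"rotation": [0,0,13.3],"fingers": 1},{"offset": [0.305,-0.315,0],"rotation": [0,0,13.3],"fingers": 1},{"offset": [0.33,-0.35,0],"rotation": [0,0,13.3],"fingers": 1},{"offset": [0.355,-0.39,0],"rotation": [0,0,13.3],"fingers": 1},{"offset": [0.38,-0.43,0],"rotation": [0,0,13.3],"fingers": 1},{"offset": [0.406,-0.47,0],"rotation": [0,0,13.3],"fingers": 1},{"offset": [0.406,-0.49,0],"rotation": [0,0,13.3],"fingers": 1},{"offset": [0.406,-0.49,0],"rotation": [0,0,13.3],"fingers": 1},{"offset": [0.406,-0.49,0],"rotation": [0,0,13.3],"fingers": 1},{"offset": [0.406,-0.49,0],"rotation": [0,0,13.3],"fingers": 1}])

```text
clock: 3.25
position: [0.4205, -0.0144, 0.2035]
tcp_rot: [3.141, -0.001, 0.0]
ft_force: [0.3, 0.7, -0.3]
gripper_width: 0.999
finger_force: 0.0
```

```bash
python3 -c "
from h import *
s=env.sense();print(s['position'],s['joint_pos'])
target([.44,-.013,.13],35);target([.465,-.013,.045],35)"
```

```text
[ 0.42050622 -0.01438287  0.20351972] [-1.55808246e-01 -3.75784980e-01  1.95321096e+00 -3.94938581e-04
  1.56384680e+00  1.41531866e+00]
off [ 0.0195 -0.0014  0.0735] rot [ 3.000e-02  3.499e+01 -1.000e-02]
off [ 0.0445 -0.0015  0.1585] rot [ 3.000e-02  3.499e+01 -1.000e-02]
```

Emit:
play_rows(targets=[{"offset": [0.0,0,0.01],"rotation": [0,7,0],"fingers": 1},{"offset": [0.005,0,0.03],"rotation": [0,14,0],"fingers": 1},{"offset": [0.01,0,0.045],"rotation": [0,21,0],"fingers": 1},{"offset": [0.015,0,0.06],"rotation": [0,28,0],"fingers": 1},{"offset": [0.02,0,0.075],"rotation": [0,35,0],"fingers": 1},{"offset": [0.025,0,0.1],"rotation": [0,35,0],"fingers": 1},{"offset": [0.035,0,0.13],"rotation": [0,35,0],"fingers": 1},{"offset": [0.044,0,0.158],"rotation": [0,35,0],"fingers": 1},{"offset": [0.044,0,0.158],"rotation": [0,35,0],"fingers": 1},{"offset": [0.044,0,0.158],"rotation": [0,35,0],"fingers": 1}])

```text
clock: 4.25
position: [0.4815, -0.0143, 0.1395]
tcp_rot: [-3.012, -0.002, -0.889]
ft_force: [0.5, 0.4, 0.2]
gripper_width: 0.996
finger_force: 0.0
```

```bash
python3 -c "
from h import *
cv2.imwrite('pics/w1.png',env.camera('wrist'))
a=env.camera('side')[130:350,180:470];cv2.imwrite('pics/s1.png',cv2.resize(a,None,fx=2.7,fy=2.7,interpolation=cv2.INTER_CUBIC))
c=env.get_calibration('wrist');print(c['fx'],np.array(c['T']).round(3))
target([.49,-.013,.045],35);target([.505,-.013,.045],35)"
```

```text
309.70691628693146 [[ 0.002 -0.955  0.298  0.446]
 [-1.    -0.002  0.001 -0.013]
 [-0.    -0.298 -0.955  0.332]
 [ 0.     0.     0.     1.   ]]
off [-0.0444 -0.0012  0.084 ] rot [-0.07  2.07  0.05]
off [-0.0319 -0.0012  0.0922] rot [-0.07  2.07  0.05]
```

View pics/w1.png

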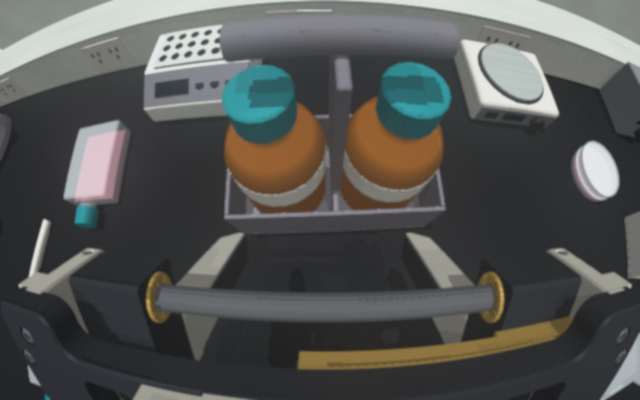

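View pics/s1.png

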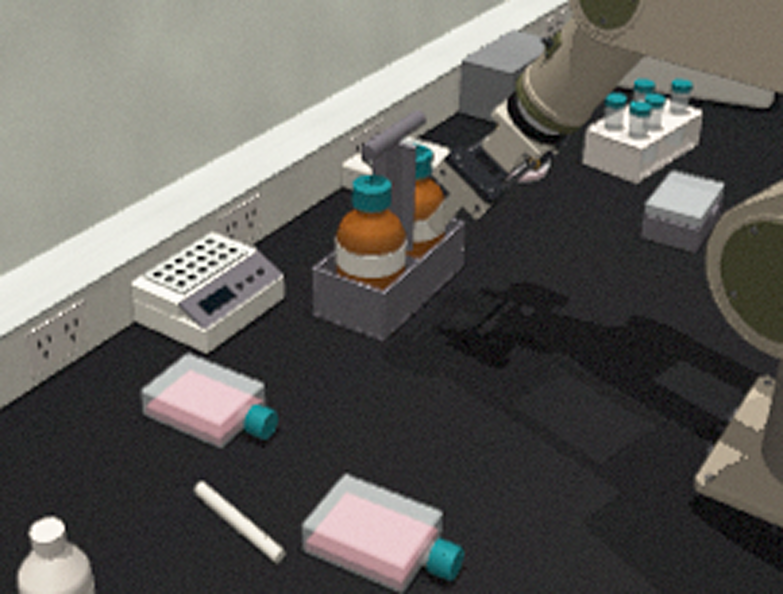

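The wrist view shows the carrier's front rim at about row 215 between columns 225 and 443, with both fingers just in front of it. In the side view the gripper hovers in front of the carrier, still too high, so the pose was not fully reached.

```bash
python3 -c "
from h import *
s=env.sense();print(s['position'],s['joint_pos'],s['qvel'],s['clock'])"
```

```text
[ 0.48163964 -0.01423421  0.13967785] [-0.24653824 -0.89198704  2.49716807  0.16160648  0.98195404  1.27138982] [-0.00091334 -0.00034755 -0.00122831  0.00277223 -0.00176887 -0.00082248] 4.35
```

```bash
python3 -c "
from h import *
target([.47,-.013,.14],25)
target([.482,-.013,.045],25)"
```

```text
off [-0.0096 -0.0013 -0.0066] rot [-0.06 -7.93  0.06]
off [-0.0512 -0.0012  0.0797] rot [-0.06 -7.93  0.06]
```

Emit:
play_rows(targets=[{"offset": [-0.01,-0.001,-0.007],"rotation": [0,-4,0],"fingers": 1},{"offset": [-0.01,-0.001,-0.007],"rotation": [0,-8,0],"fingers": 1},{"offset": [-0.01,-0.001,-0.007],"rotation": [0,-8,0],"fingers": 1}])

```text
clock: 4.65
position: [0.4704, -0.0134, 0.1408]
tcp_rot: [-3.067, -0.002, -0.676]
ft_force: [-0.5, 0.5, 0.6]
gripper_width: 0.997
finger_force: 0.0
```

```bash
python3 -c "
from h import *
target([.482,-.013,.045],25);target([.482,-.013,.09],25)"
```

```text
off [-0.0298 -0.0003  0.0918] rot [-0.06  0.13  0.07]
off [-0.0109 -0.0004  0.051 ] rot [-0.06  0.13  0.07]
```

Emit:
play_rows(targets=[{"offset": [-0.006,0,0.025],"rotation": [0,0,0],"fingers": 1},{"offset": [-0.011,0,0.051],"rotation": [0,0,0],"fingers": 1},{"offset": [-0.02,0,0.072],"rotation": [0,0,0],"fingers": 1},{"offset": [-0.03,0,0.092],"rotation": [0,0,0],"fingers": 1},{"offset": [-0.03,0,0.092],"rotation": [0,0,0],"fingers": 1},{"offset": [-0.03,0,0.092],"rotation": [0,0,0],"fingers": 1}])

```text
clock: 5.25
position: [0.4808, -0.0133, 0.0442]
tcp_rot: [-3.066, -0.001, -0.679]
ft_force: [0.5, -0.9, 0.1]
gripper_width: 1.0
finger_force: 0.0
```

```bash
python3 -c "
from h import *
print(env.sense()['joint_pos'])
for d in (.02,.04): target([.482+d,-.013,.045],25)
for d in (.01,.02,.05,.1,.14): target([.522+d,-.013-.29*d,.045],25)
a=env.camera('side')[130:350,180:470];cv2.imwrite('pics/s2.png',cv2.resize(a,None,fx=2.7,fy=2.7,interpolation=cv2.INTER_CUBIC))"
```

```text
[-0.20650053 -0.55778088  2.44556473  0.11893553  0.83011759  1.30208042]
off [ 0.0195 -0.0003  0.0082] rot [-0.06  0.04  0.03]
off [ 0.0377 -0.0002  0.0167] rot [-0.06  0.04  0.03]
off [0.0467 0.0027 0.0209] rot [-0.06  0.04  0.03]
off [0.0558 0.0056 0.0251] rot [-0.06  0.04  0.03]
off [0.083  0.0143 0.0378] rot [-0.06  0.04  0.03]
off [0.1283 0.0288 0.0588] rot [-0.06  0.04  0.03]
off [0.1646 0.0405 0.0757] rot [-0.06  0.04  0.03]
```

View pics/s2.png

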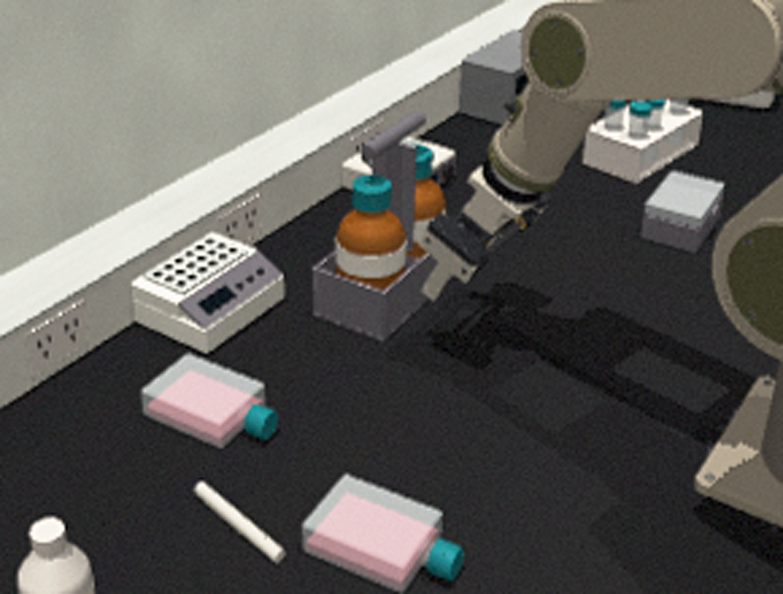

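The side view shows the gripper low in front of the near long side, with clearance to the bottles. I'll push forward gently.

Emit:
play_rows(targets=[{"offset": [0.0036,0,0.0017],"rotation": [0,0,0],"fingers": 1},{"offset": [0.0073,0,0.0034],"rotation": [0,0,0],"fingers": 1},{"offset": [0.0109,0,0.0051],"rotation": [0,0,0],"fingers": 1},{"offset": [0.0145,0,0.0068],"rotation": [0,0,0],"fingers": 1},{"offset": [0.018,0,0.0084],"rotation": [0,0,0],"fingers": 1},{"offset": [0.0218,0,0.0101],"rotation": [0,0,0],"fingers": 1},{"offset": [0.0254,0,0.0118],"rotation": [0,0,0],"fingers": 1},{"offset": [0.0272,0,0.0126],"rotation": [0,0,0],"fingers": 1}])

```text
clock: 6.1
position: [0.5115, -0.0133, 0.0442]
tcp_rot: [-3.067, -0.001, -0.678]
ft_force: [-4.9, 0.2, 2.3]
gripper_width: 0.998
finger_force: 2.4
```

```bash
cat >> h.py <<'E'
def carrier(show=None):
    a=env.camera("top")
    for k in env.outline_of("top","carrier")[:1]:
        m=k["pixels"];q=np.argwhere(m)[:,::-1];r=cv2.minAreaRect(q.astype(np.float32))
        print("carrier",round(k["confidence"],2),r,m.sum())
    for n,z in (("carrier",0),("handle",.224)):
        print(n,[(ray("top",t["centre"],z)[:2].round(4),round(t["confidence"],2)) for t in env.tip_of("top",n)[:2]])
    env.camera("side");print("side",[(ray("side",t["centre"],0)[:2].round(4),round(t["confidence"],2)) for t in env.tip_of("side","carrier")[:1]])
    return a
E
python3 -c "
from h import *
print(env.sense()['position'],env.sense()['ft_force'])
a=carrier()[115:275,200:480];cv2.imwrite('pics/t3.png',cv2.resize(a,None,fx=2.85,fy=2.85,interpolation=cv2.INTER_CUBIC))"
```

```text
[ 0.51146352 -0.01334647  0.04418413] [-4.85349916  0.20262271  2.31938821]
carrier 0.87 ((321.0, 192.0), (26.0, 48.0), 90.0) 1261
carrier [(array([ 0.5755, -0.0207]), 0.81), (array([ 0.5819, -0.0344]), 0.36)]
handle [(array([ 0.5638, -0.0263]), 0.48)]
side [(array([ 0.5632, -0.021 ]), 0.72)]
```

View pics/t3.png

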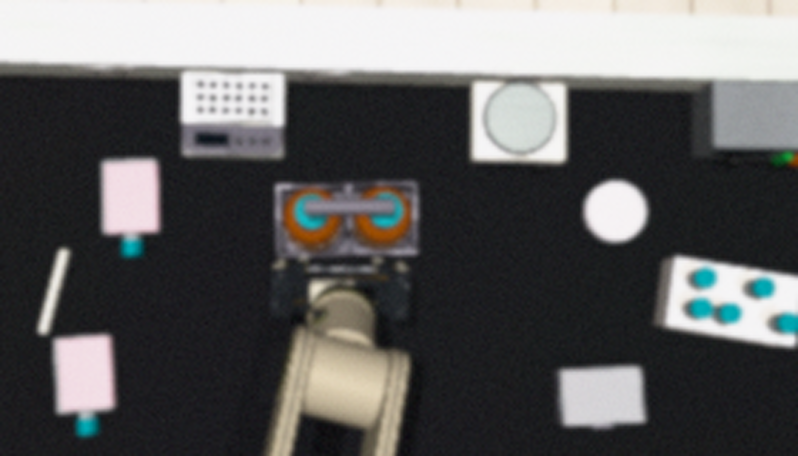

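The top view shows the gripper just touching the carrier's near side (crop row 258); the carrier has hardly moved. Next I'll push diagonally forward and to the right for a bit, then check it sticks.

Emit:
play_rows(targets=[{"offset": [0.0036,0,0.0017],"rotation": [0,0,0],"fingers": 1},{"offset": [0.0063,0.0005,0.003],"rotation": [0,0,0],"fingers": 1},{"offset": [0.009,0.0015,0.0042],"rotation": [0,0,0],"fingers": 1},{"offset": [0.0118,0.0025,0.0055],"rotation": [0,0,0],"fingers": 1},{"offset": [0.0145,0.0035,0.0068],"rotation": [0,0,0],"fingers": 1},{"offset": [0.0172,0.0045,0.008],"rotation": [0,0,0],"fingers": 1},{"offset": [0.02,0.0055,0.0093],"rotation": [0,0,0],"fingers": 1},{"offset": [0.0226,0.0065,0.0106],"rotation": [0,0,0],"fingers": 1},{"offset": [0.0254,0.0075,0.0118],"rotation": [0,0,0],"fingers": 1},{"offset": [0.028,0.0085,0.0131],"rotation": [0,0,0],"fingers": 1}])

```text
clock: 7.4
position: [0.5397, -0.02, 0.0428]
tcp_rot: [-3.066, -0.003, -0.669]
ft_force: [-24.2, 8.7, 18.9]
gripper_width: 0.997
finger_force: 12.2
```

```bash
python3 -c "
from h import *
print(env.sense()['position'],env.sense()['ft_force'])
a=carrier()[170:230,270:370];b=cv2.imread('pics/top0.png')[170:230,270:370];cv2.imwrite('pics/t4.png',cv2.resize(np.vstack([b,a]),None,fx=5,fy=5,interpolation=cv2.INTER_CUBIC))"
```

```text
[ 0.53966462 -0.02000266  0.04284105] [-24.21379467   8.72232196  18.92013312]
carrier 0.86 ((322.678955078125, 185.98854064941406), (49.46845245361328, 26.840028762817383), 2.0454084873199463) 1272
carrier [(array([ 0.6011, -0.0319]), 0.83)]
handle [(array([ 0.5939, -0.0329]), 0.74)]
side [(array([ 0.5822, -0.0241]), 0.87)]
```

View pics/t4.png

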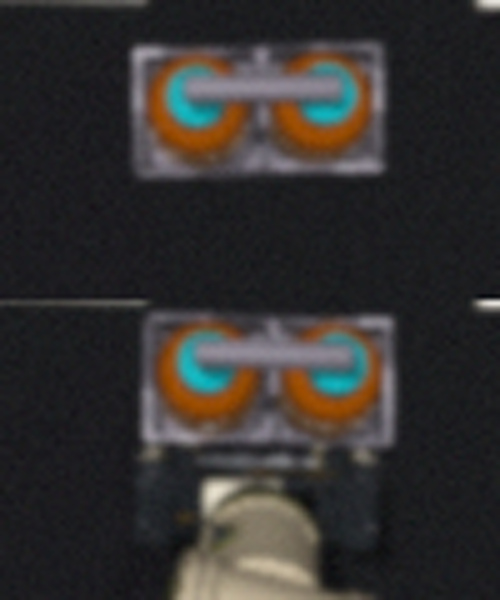

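The carrier moved right by about 2 px (8.6 mm) with the fingers and is now parallel to the trunking, so the diagonal push holds. Continuing.

Emit:
play_rows(targets=[{"offset": [0.0036,0.0012,0.0015],"rotation": [0,0,0],"fingers": 1},{"offset": [0.0072,0.0027,0.0031],"rotation": [0,0,0],"fingers": 1},{"offset": [0.0109,0.0042,0.0047],"rotation": [0,0,0],"fingers": 1},{"offset": [0.0145,0.0057,0.0063],"rotation": [0,0,0],"fingers": 1},{"offset": [0.0181,0.0072,0.008],"rotation": [0,0,0],"fingers": 1},{"offset": [0.0218,0.0088,0.0096],"rotation": [0,0,0],"fingers": 1},{"offset": [0.0254,0.0104,0.0113],"rotation": [0,0,0],"fingers": 1},{"offset": [0.029,0.0119,0.013],"rotation": [0,0,0],"fingers": 1},{"offset": [0.0326,0.0135,0.0147],"rotation": [0,0,0],"fingers": 1},{"offset": [0.0362,0.015,0.0164],"rotation": [0,0,0],"fingers": 1},{"offset": [0.0399,0.0165,0.0181],"rotation": [0,0,0],"fingers": 1},{"offset": [0.0435,0.018,0.0198],"rotation": [0,0,0],"fingers": 1},{"offset": [0.0471,0.0195,0.0215],"rotation": [0,0,0],"fingers": 1},{"offset": [0.0508,0.021,0.0232],"rotation": [0,0,0],"fingers": 1},{"offset": [0.0544,0.0225,0.025],"rotation": [0,0,0],"fingers": 1}])

```text
clock: 9.2
position: [0.5991, -0.0423, 0.0425]
tcp_rot: [-3.066, -0.003, -0.668]
ft_force: [-20.9, 8.5, 14.4]
gripper_width: 1.002
finger_force: 10.6
```

```bash
cat >> h.py <<'E'
def edges(a,cols,rows):
    # sub-pixel brightness transitions for gap/tray edges
    g=cv2.GaussianBlur(cv2.cvtColor(a,cv2.COLOR_BGR2GRAY).astype(np.float32),(0,0),.8)
    return g[rows[0]:rows[1],cols[0]:cols[1]].mean(0)
E
python3 -c "
from h import *
print(env.sense()['position'],env.sense()['ft_force'])
a=carrier();cv2.imwrite('pics/t5full.png',a)
a=a[130:200,260:400];cv2.imwrite('pics/t5.png',cv2.resize(a,None,fx=5.7,fy=5.7,interpolation=cv2.INTER_CUBIC))"
```

```text
[ 0.59910587 -0.04231019  0.04251039] [-20.89022678   8.52737242  14.36351819]
carrier 0.97 ((328.54840087890625, 171.8543701171875), (49.65499496459961, 27.076526641845703), 1.6846843957901) 1280
carrier [(array([ 0.6481, -0.031 ]), 0.83)]
handle [(array([ 0.6464, -0.0565]), 0.51)]
side [(array([ 0.6623, -0.064 ]), 0.82)]
```

View pics/t5.png

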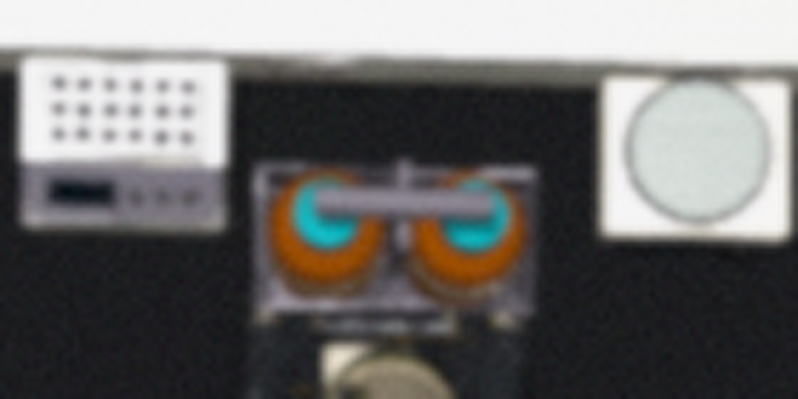

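The carrier is entering the gap squarely: its edges are at crop x 253 and 537, the heater edge at 228 and the stirrer edge at 600.

```bash
python3 -c "
from h import *
C=lambda x,y:(260+(x+.5)/5.7-.5,130+(y+.5)/5.7-.5)
for n,z,p in [('cL',.07,(253,240)),('cR',.07,(537,240)),('h',.067,(229,120)),('h0',.035,(228,220)),('s',.052,(600,160)),('farL',.07,(255,164)),('farR',.07,(537,169)),('trL',0,(260,78)),('trR',0,(590,84)),('trtopL',.085,(260,57)),('trtopR',.085,(590,66))]: print(n,ray('top',C(*p),z)[:2].round(4))
"
```

```text
cL [0.6489 0.0513]
cR [ 0.6538 -0.1572]
h [0.7384 0.0713]
h0 [0.6691 0.0713]
s [ 0.718  -0.2053]
farL [0.7054 0.0512]
farR [ 0.7066 -0.1565]
trL [0.786  0.0508]
trR [ 0.7875 -0.2038]
trtopL [0.782  0.0491]
trtopR [ 0.7812 -0.1929]
```

Emit:
play_rows(targets=[{"offset": [0.0036,0.0012,0.0015],"rotation": [0,0,0],"fingers": 1},{"offset": [0.0072,0.0025,0.0032],"rotation": [0,0,0],"fingers": 1},{"offset": [0.0109,0.0037,0.0048],"rotation": [0,0,0],"fingers": 1},{"offset": [0.0145,0.005,0.0065],"rotation": [0,0,0],"fingers": 1},{"offset": [0.0181,0.0062,0.0082],"rotation": [0,0,0],"fingers": 1},{"offset": [0.0218,0.0075,0.0099],"rotation": [0,0,0],"fingers": 1},{"offset": [0.0254,0.0087,0.0116],"rotation": [0,0,0],"fingers": 1},{"offset": [0.029,0.01,0.0133],"rotation": [0,0,0],"fingers": 1},{"offset": [0.0326,0.0112,0.015],"rotation": [0,0,0],"fingers": 1},{"offset": [0.0362,0.0124,0.0167],"rotation": [0,0,0],"fingers": 1},{"offset": [0.0399,0.0137,0.0184],"rotation": [0,0,0],"fingers": 1},{"offset": [0.0435,0.014,0.0201],"rotation": [0,0,0],"fingers": 1},{"offset": [0.0471,0.014,0.0218],"rotation": [0,0,0],"fingers": 1}])

```text
clock: 10.8
position: [0.6509, -0.0571, 0.0426]
tcp_rot: [-3.067, -0.002, -0.668]
ft_force: [-21.7, 2.2, 12.9]
gripper_width: 1.001
finger_force: 10.9
```

```bash
python3 -c "
from h import *
print(env.sense()['position'],env.sense()['ft_force'])
a=carrier()
a=a[130:200,260:400];cv2.imwrite('pics/t6.png',cv2.resize(a,None,fx=5.7,fy=5.7,interpolation=cv2.INTER_CUBIC))"
```

```text
[ 0.65086537 -0.05710736  0.04256094] [-21.66877592   2.17125331  12.92532213]
carrier 0.66 ((332.5, 160.0), (24.0, 47.0), 90.0) 1115
carrier [(array([ 0.7009, -0.0772]), 0.92), (array([0.4476, 0.4229]), 0.63)]
handle [(array([ 0.6972, -0.0754]), 0.54)]
side [(array([ 0.7066, -0.0643]), 0.9)]
```

View pics/t6.png

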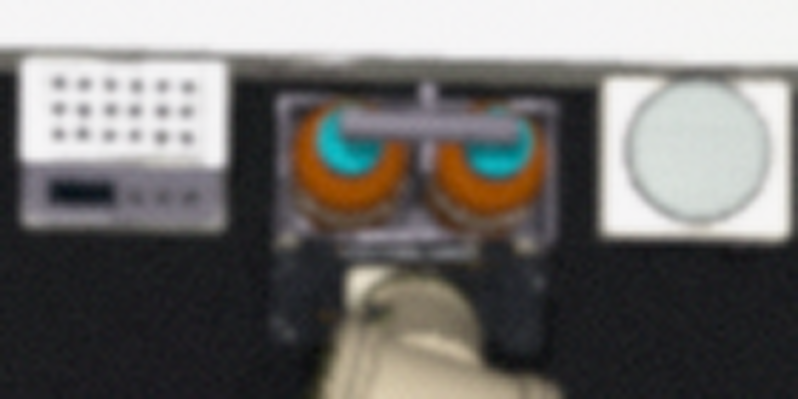

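Carrier edges are now at crop x 276 and 556, with its far rim at row 97–101. That puts it centred (y ≈ -0.068, gap middle -0.067), about 29 mm short of the trunking. Pushing straight from here.

Emit:
play_rows(targets=[{"offset": [0.0036,0,0.0016],"rotation": [0,0,0],"fingers": 1},{"offset": [0.0072,0,0.0033],"rotation": [0,0,0],"fingers": 1},{"offset": [0.0109,0,0.005],"rotation": [0,0,0],"fingers": 1},{"offset": [0.0145,0,0.0067],"rotation": [0,0,0],"fingers": 1},{"offset": [0.0181,0,0.0084],"rotation": [0,0,0],"fingers": 1},{"offset": [0.02,0,0.0093],"rotation": [0,0,0],"fingers": 1},{"offset": [0.0218,0,0.0101],"rotation": [0,0,0],"fingers": 1}])

```text
clock: 11.8
position: [0.6749, -0.0578, 0.0426]
tcp_rot: [-3.068, -0.001, -0.668]
ft_force: [-20.6, 0.2, 11.1]
gripper_width: 1.004
finger_force: 10.5
```

Emit:
play_rows(targets=[{"offset": [0.0009,0,0.0004],"rotation": [0,0,0],"fingers": 1},{"offset": [0.0018,0,0.0008],"rotation": [0,0,0],"fingers": 1}])

```text
clock: 12.0
position: [0.6768, -0.0578, 0.0426]
tcp_rot: [-3.068, -0.001, -0.668]
ft_force: [-20.9, -0.3, 12.2]
gripper_width: 0.998
finger_force: 10.4
```

Emit:
play_rows(targets=[{"offset": [0.0009,0,0.0004],"rotation": [0,0,0],"fingers": 1},{"offset": [0.0018,0,0.0008],"rotation": [0,0,0],"fingers": 1}])

```text
clock: 12.2
position: [0.6787, -0.0578, 0.0426]
tcp_rot: [-3.068, -0.001, -0.668]
ft_force: [-20.2, 0.2, 11.3]
gripper_width: 1.001
finger_force: 10.3
```

Emit:
play_rows(targets=[{"offset": [0.0009,0,0.0004],"rotation": [0,0,0],"fingers": 1},{"offset": [0.0018,0,0.0008],"rotation": [0,0,0],"fingers": 1}])

```text
clock: 12.4
position: [0.6805, -0.0578, 0.0426]
tcp_rot: [-3.068, -0.001, -0.667]
ft_force: [-27.9, -0.5, 17.3]
gripper_width: 1.004
finger_force: 13.9
```

Emit:
play_rows(targets=[{"offset": [0.0009,0,0.0004],"rotation": [0,0,0],"fingers": 1}])

```text
clock: 12.5
position: [0.6807, -0.0578, 0.0425]
tcp_rot: [-3.068, -0.002, -0.665]
ft_force: [-37.6, -0.3, 24.2]
gripper_width: 1.0
finger_force: 18.8
```

Emit:
play_rows(targets=[{"offset": [0.0009,0,0.0004],"rotation": [0,0,0],"fingers": 1}])

```text
clock: 12.6
position: [0.6808, -0.0578, 0.0424]
tcp_rot: [-3.069, -0.002, -0.662]
ft_force: [-47.9, 0.3, 32.0]
gripper_width: 1.0
finger_force: 23.8
```

Contact with the trunking: the force rises while the position stays put. Backing straight off.

Emit:
play_rows(targets=[{"offset": [-0.002,0,-0.0008],"rotation": [0,0,0],"fingers": 1},{"offset": [-0.004,0,-0.0017],"rotation": [0,0,0],"fingers": 1},{"offset": [-0.009,0,-0.0042],"rotation": [0,0,0],"fingers": 1},{"offset": [-0.027,0,-0.0126],"rotation": [0,0,0],"fingers": 1},{"offset": [-0.054,0,-0.025],"rotation": [0,0,0],"fingers": 1},{"offset": [-0.09,0,-0.045],"rotation": [0,0,0],"fingers": 1},{"offset": [-0.09,0,-0.09],"rotation": [0,0,0],"fingers": 1},{"offset": [-0.09,0,-0.12],"rotation": [0,0,0],"fingers": 1},{"offset": [-0.09,0,-0.12],"rotation": [0,0,0],"fingers": 1}])

```text
clock: 13.5
position: [0.5559, -0.0593, 0.1217]
tcp_rot: [3.062, 0.001, 0.692]
ft_force: [0.4, 0.5, 1.5]
gripper_width: 1.001
finger_force: 0.0
```

```bash
python3 -c "
from h import *
print(env.sense()['position'],env.sense()['ft_force'])
a=carrier();cv2.imwrite('pics/t7f.png',a)
a=a[130:200,260:400];b=env.camera('side')[150:300,220:360]
a=cv2.resize(a,None,fx=5.7,fy=5.7,interpolation=cv2.INTER_CUBIC)[:300];b=cv2.resize(b,(280,300),interpolation=cv2.INTER_CUBIC)
c=np.zeros((600,798,3),np.uint8);c[:300]=a[:,:798];c[300:,:280]=b;w=env.camera('wrist')[0:300,60:578];c[300:,280:]=w[:,:518];cv2.imwrite('pics/t7.png',c)"
```

```text
[ 0.55593106 -0.05931711  0.12169988] [0.35755086 0.53244614 1.46489875]
carrier 0.65 ((332.5, 153.5), (27.0, 47.0), 90.0) 1255
carrier [(array([ 0.7279, -0.0745]), 0.77)]
handle [(array([ 0.731 , -0.0649]), 0.56), (array([0.5492, 0.2538]), 0.32)]
side [(array([ 0.7207, -0.0587]), 0.63)]
```

View pics/t7.png

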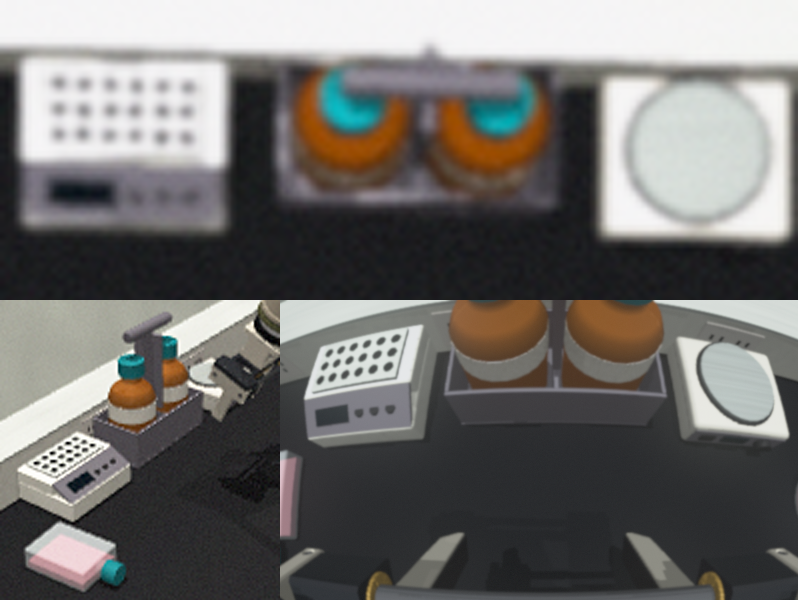

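The final views show the carrier upright and flat against the trunking. Its edges at crop x 277 and 557 leave equal gaps to the heater (228) and the stirrer (600), within about 1 mm. The robot is clear of everything.

```bash
python3 -c "
from cell import env
print(env.sign_off())"
```

```text
the job is handed in; nothing more can be done
None
```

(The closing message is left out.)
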